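Select the green speed on the specimen grinder

ROBOT

A 7-joint arm with a two-finger parallel gripper is mounted at the origin on the work surface. World frame = base frame: x ahead of the robot, y to its left, z up, the work surface at z = 0. Lengths are in m, angles in rad, forces in N, time in s.
With the tool pointing down it reaches from about 0.425 to 0.875 m from the base axis. Payload 4.7 kg.
Tool frame: the origin (TCP) lies between the finger pads; the fingertips stand 8 mm ahead of it and the grasp point (between the pads) lies 11 mm behind it; z points along the fingers, y is the line along which they close (so a half turn about z gives the same grasp; the last joint's range is limited). The gripper opens to 87 mm and grips with 3 to 60 N. Pads are 19 mm wide; open, the fingers measure 117 mm over their backs; the gripper's body (75 mm by 190 mm) begins 51 mm behind the grasp point.
Start: joints at [0.014, 0.321, -0.07, 1.45, 0.023, 1.371, -0.057], TCP at [0.65, -0, 0.231] pointing down, gripper open.
Joint ranges: [-2.86, 2.86], [-0.3, 2.09], [-1.38, 1.24], [0.06, 2.45], [-1.56, 4.7], [0.09, 2.05], [-2.69, 2.69]. Speed limits (rad/s): [2.57, 2.57, 3.14, 3.14, 3.14, 3.14, 3.14].

INTERFACE

Orientations are given as a rotation vector (axis times angle).
In Python, from rig import * gives the robot as it stands.
- The arm moves only by the shell command python3 -m crank 'ROWS' [FORCE]. ROWS is JSON, a list of rows, each a list of 7 numbers: the shift along the world's x, y, z each as a share of 150 mm, from -1 to 1, then the turn, a rotation vector about the world's x, y, z each as a share of pi/2 rad, from -1 to 1, then the closure, from 0 (fully open) to 1 (shut). In form: [[dx, dy, dz, ax, ay, az, claw], ...]. A call has 1 to 5 rows; each row is the pose to reach, as a shift and turn from the pose commanded when the call began; what a row does not reach only later rows make up. A row lasts 1/12 s, in which the tool goes at most 41.7 mm and 7.16 degrees, less where a joint would pass 70% of its speed; a pose out of reach is approached as far as the arm can. A call with a number of a shift or a turn outside -1 to 1 is refused whole. A call with a gripper value outside its range is refused whole. The fingers move at their own pace and stop on an object; FORCE is the grip in N (left out, the last holds). Time passes only in rows, so rows that repeat a pose let the fingers close. It gives the time, the measured TCP pose, the force, the opening and the grip force at its end, in the units of the state.
- get_state(): the state, without advancing time (a new reading comes with each control period).
- get_image(name): name is "scene" or "side" or "wrist"; returns (picture, depth): 480x640x3 uint8, red, green, blue; 480x640 float32, m along the optical axis (not along the pixel's ray), 0 where there is no reading.
- calibration(name): a dict with "camera_matrix" (3x3 intrinsics, pixels), "R" (3x3) and "t" (3): a world point X has camera coordinates R X + t; the wrist camera has in their place "hand_eye" (4x4, takes a point from camera to tool coordinates, whose origin is the TCP and whose axes are the flange's). Camera axes: x right, y down, z forward; pixel columns grow to the right and rows downward; lengths in m; the calibration is good to about 2 mm. A picture is of the moment at which its call begins: read the wrist's pose just before it. calibration takes no time and is no camera call.
- hand_in(): hands the job in; it is judged then, once.
The state is a dict: "time": time; "joint_positions": joint angles; "dq": joint speeds; "effort": joint torques, N m; "tool_pos": TCP position; "tool_rot": TCP orientation; "ft_force": force on the tool from outside, world axes, zero at the start; "ft_torque": the same for the moment, N m; "width": finger opening in m; "grip_force": force on a finger pad.
Only numpy, scipy, OpenCV 4.12 (cv2) and the standard library are available. Lean on these libraries where they do the work, as an engineer would, in place of code of your own. Each camera call takes 0.05 s, during which the arm holds its last target. There are 200 camera calls.

TASK

On the grinder, push the speed lever with the fingertips out of its park slot, along the crossbar of the H-gate and fully home into the slot marked by the green disc, without entering any of the slots with other colours. Only push it, first one way and then another: do not pinch it between the fingers, do not force it against the gate, and leave everything lying about where it is. Finish with the hand clear of the lever.

Things in the scene. Friction and masses are not known exactly. Their poses are not given: they have to be found in the camera images.
- grinder: white bench grinder-polisher, fixed. Origin on the table under the centre of its H-gate; x runs to the far side, y to the left, z up (yaw within 0.4 rad). The gate is a steel plate, 128 mm (x) by 108 mm (y), its top at z = 123 mm, on a console 210 x 230 mm with its deck at 115 mm. To the left (y above 110 mm) is the casing, 90 mm high, with a disc in a black bowl up to 128 mm high
- gate (a point): centre of the gate's top, axes as the grinder's. A 17 mm wide crossbar runs along y; at its ends (y = +32, -32 mm) lanes along x each have a far (+x) and a near (-x) slot, as in an H. A fifth slot without a disc, park, leads from the middle to the near side only. Slots, 16 mm wide, let the shaft's centre go to x = +30 or -30 mm; walls stop the lever everywhere else, also at the crossbar's ends
- grip (a point): centre of the lever's black square grip with a white top: 32 mm across its faces, 72 mm tall, bare shaft below. It lies 170 mm along the lever from the pivot, which is below the gate's centre, 15 mm above the table; so the grip's centre is some 175 to 185 mm and its top some 210 to 224 mm above the table. It moves about 48 mm from the middle to a slot's end and 50 mm to a lane
- shaft (a point): point on the axis of the lever's 12 mm steel shaft at the level of the gate plate (104 mm along the lever from the pivot)
- shift_fore (a joint): lean of the lever along the grinder's x, rad: 0 in the crossbar, about +0.28 at the end of a far slot, -0.28 at the end of a near slot. Friction holds it where it is left; moving it takes about 2 N at the grip. It starts in the park slot, between -0.275 and -0.17
- shift_side (a joint): lean of the lever along the grinder's y, rad: 0 in the middle (park), about +0.31 in the left lane, -0.31 in the right lane. Same friction
- grip_near: the grip's near face, a rubber pad 24 mm wide, 70 mm tall and 4 mm thick looking to the grinder's -x; origin at the pad's centre
- grip_far: the grip's far face, a rubber pad 24 mm wide, 70 mm tall and 4 mm thick looking to the grinder's +x; origin at the pad's centre
- grip_left: the grip's left face, a rubber pad 24 mm wide, 70 mm tall and 4 mm thick looking to the grinder's +y; origin at the pad's centre
- grip_right: the grip's right face, a rubber pad 24 mm wide, 70 mm tall and 4 mm thick looking to the grinder's -y; origin at the pad's centre
- mark_green: flat green disc, 18 mm across, on the gate plate just beyond the closed end of one slot: 50 mm to the far or near side (x) and 32 mm to the left or right (y) of the gate's centre. Which of the four slots it marks changes from run to run. Origin at its underside
- mark_red: flat red disc, 18 mm across, on the gate plate just beyond the closed end of one slot: 50 mm to the far or near side (x) and 32 mm to the left or right (y) of the gate's centre. Which of the four slots it marks changes from run to run. Origin at its underside
- mark_yellow: flat yellow disc, 18 mm across, on the gate plate just beyond the closed end of one slot: 50 mm to the far or near side (x) and 32 mm to the left or right (y) of the gate's centre. Which of the four slots it marks changes from run to run. Origin at its underside
- mark_blue: flat blue disc, 18 mm across, on the gate plate just beyond the closed end of one slot: 50 mm to the far or near side (x) and 32 mm to the left or right (y) of the gate's centre. Which of the four slots it marks changes from run to run. Origin at its underside
- puck_deck: loose black mounted specimen, 30 mm across, 20 mm tall, on the console's deck right of the gate; origin at the centre of its underside
- puck_case: loose dark red mounted specimen, 30 mm across, 20 mm tall, on the grinder's lower casing; origin at the centre of its underside
- wash_bottle: loose white bottle with red cap, 60 mm across, 150 mm tall, on the table right of the console; origin at the centre of its underside
- specimen_tray: loose blue divided tray, 110 x 100 x 30 mm, on the table right of the console; origin at the centre of its underside
- puck_tray: loose black mounted specimen, 30 mm across, 20 mm tall, in the tray; origin at the centre of its underside
- screwdriver: loose screwdriver lying on the table right of the tray; origin at the middle of its underside

How it is judged:
By the outcome, as a careful person would: the job done as asked, in the order asked, and still so for the second after the job is handed in, with the robot touching nothing.
It also fails if it takes over 48 s, if anything falls off the work surface, if the arm or the gripper's body presses on something with over 40 N, if the wrist force passes 120 N, or if a joint passes its speed limit or range.

## Working session

There is one attempt and no reset: what is moved stays moved. The work goes in short steps, Python scripts to look and compute and a shell command to move; the robot and the scene stay as the last step left them, time stands still between calls to the robot, and variables do not carry over. Pictures are saved under pics/ and viewed, at most 13 in all, crops included, and the job is handed in when it is done.

```bash
mkdir -p pics; ls; python3 - <<'E'
from rig import *
import cv2
for n in("scene","side"):
    im,d=get_image(n); cv2.imwrite(f"pics/{n}0.png",im[:,:,::-1]); c=calibration(n); print(n,c)
s=get_state();print(s["time"],s["tool_pos"],s["tool_rot"],s["width"])
E
```

```text
pics
scene {'camera_matrix': array([[532.65284006,   0.        , 325.80808794],
       [  0.        , 532.65284006, 238.41239733],
       [  0.        ,   0.        ,   1.        ]]), 'R': array([[ 0.5321713 ,  0.84661077, -0.00662664],
       [ 0.67568301, -0.42941794, -0.59921006],
       [-0.51014329,  0.31440489, -0.80056442]]), 't': array([-0.2213624 , -0.30454763,  1.33488044])}
side {'camera_matrix': array([[441.21044507,   0.        , 324.39869373],
       [  0.        , 441.21044507, 235.02392192],
       [  0.        ,   0.        ,   1.        ]]), 'R': array([[-0.77650953, -0.6296833 , -0.02306285],
       [-0.35518827,  0.46765464, -0.80940746],
       [ 0.52045581, -0.62032095, -0.5867944 ]]), 't': array([0.36126442, 0.3304296 , 0.57329704])}
0.1 [ 6.49520619e-01 -7.08739161e-05  2.29573159e-01] [-2.22067907e+00 -2.22060889e+00  2.04425798e-03] 0.08714604730930554
```

View pics/scene0.png

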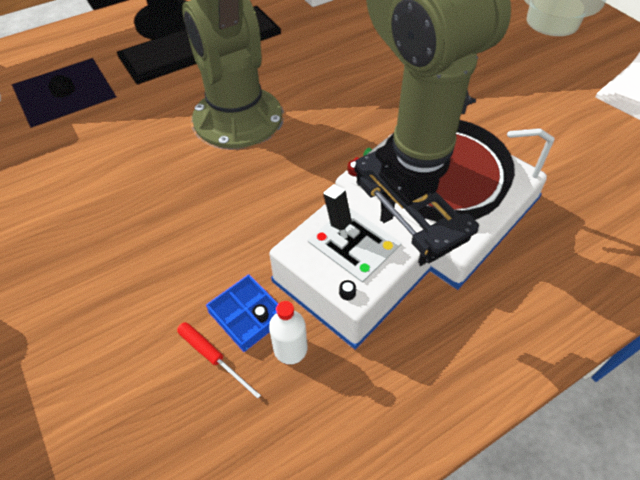

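View pics/side0.png

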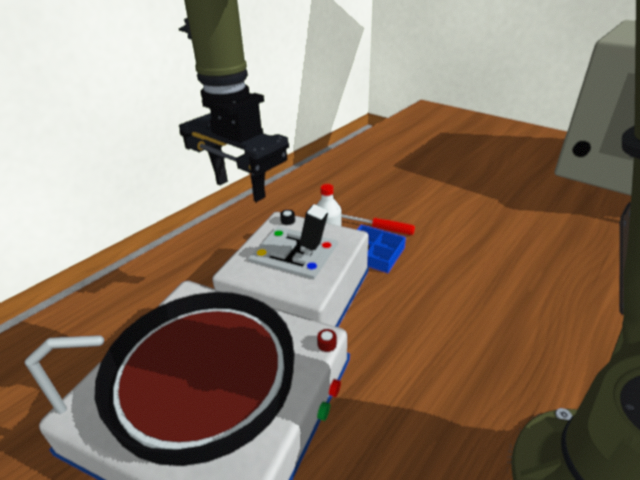

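Scene: red (321,237), green (365,267), yellow (388,245), with the lever's grip at about (337,208). Side: green (278,233), red (326,245), yellow (262,253), blue (312,266). This puts green at the far right. Next I'll locate the gate and grip precisely.

```bash
cat > h.py <<'E'
from rig import *
import cv2, numpy as np
def ray(n,u,v):
    c=calibration(n);R=c["R"];C=-R.T@c["t"];d=R.T@np.linalg.inv(c["camera_matrix"])@[u,v,1];return C,d
def onz(n,u,v,z):
    C,d=ray(n,u,v);return C+d*(z-C[2])/d[2]
H={"green":(50,75),"red":(0,8),"yellow":(20,33),"blue":(105,130)}
box={"scene":(290,210,410,290),"side":(240,220,345,280)}
def marks(n,im):
    x0,y0,x1,y1=box[n];h=cv2.cvtColor(im[y0:y1,x0:x1],cv2.COLOR_RGB2HSV);o={}
    for k,(a,b) in H.items():
        m=cv2.inRange(h,(a,130,90),(b,255,255))
        N,l,st,ce=cv2.connectedComponentsWithStats(m)
        if N>1:
            i=1+np.argmax(st[1:,4])
            if st[i,4]>15:o[k]=(ce[i]+[x0,y0],st[i,4],onz(n,*(ce[i]+[x0,y0]),.1245))
    return o
E
python3 - <<'E'
from h import *
np.set_printoptions(precision=4,suppress=True)
L={"green":(50,-32),"red":(-50,-32),"yellow":(50,32),"blue":(-50,32)}
allA=[];allB=[]
for n in("scene","side"):
    im,d=get_image(n);o=marks(n,im)
    A=[];B=[]
    for k,v in o.items(): print(n,k,*v);A.append(np.array(L[k])/1e3);B.append(v[2][:2])
    allA+=A;allB+=B
    A=np.array(A);B=np.array(B);a=A-A.mean(0);b=B-B.mean(0)
    y=np.arctan2((a[:,0]*b[:,1]-a[:,1]*b[:,0]).sum(),(a*b).sum());R=np.array([[np.cos(y),-np.sin(y)],[np.sin(y),np.cos(y)]])
    print("yaw",y,"centre",B.mean(0)-R@A.mean(0), "res", (b-a@R.T)*1e3)
    # zoom the lever
    x0,y0=(305,170) if n=="scene" else (285,190)
    cr=cv2.resize(im[y0:y0+80,x0:x0+80,::-1],None,fx=7,fy=7,interpolation=cv2.INTER_CUBIC); cv2.imwrite(f"pics/l{n}.png",cr)
    globals()[n]=cr
cv2.imwrite("pics/lever.png",cv2.resize(np.hstack([scene,side]),(800,400)))
E
```

```text
scene green [364.0702 267.3509] 57 [ 0.6077 -0.0422  0.1245]
scene red [321.2222 236.0926] 54 [ 0.5113 -0.0687  0.1245]
scene yellow [387.3538 244.8615] 65 [0.5904 0.0196 0.1245]
yaw 0.27028068190755505 centre [ 0.5509 -0.0246] res [[ 0.0302 -0.0897]
 [ 0.0779  0.0911]
 [-0.1082 -0.0014]]
side green [278.2    232.9143] 35 [ 0.6065 -0.039   0.1245]
side red [326.0976 244.6585] 41 [ 0.5107 -0.0655  0.1245]
side yellow [261. 252.] 51 [0.5902 0.0224 0.1245]
side blue [311.3269 265.4038] 52 [ 0.4939 -0.0041  0.1245]
yaw 0.2676810333309684 centre [ 0.5503 -0.0216] res [[-0.5018  0.1573]
 [ 0.1412  0.1065]
 [ 0.115  -0.0788]
 [ 0.2456 -0.1849]]
```

View pics/lever.png

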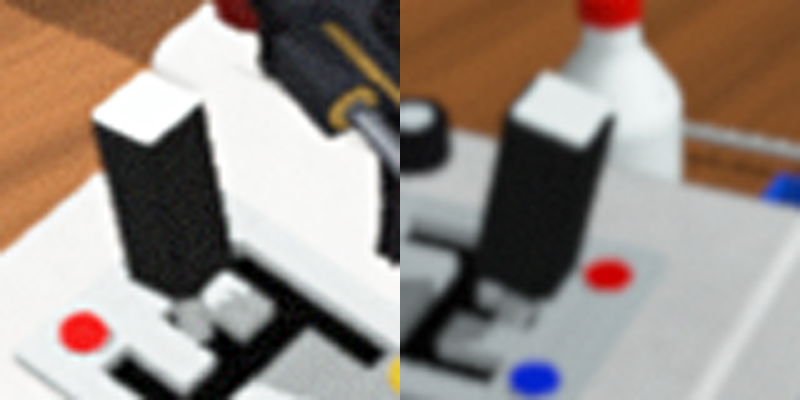

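```bash
cat >> h.py <<'E'
YAW=.269;G=np.array([.5506,-.0231]);Rg=np.array([[np.cos(YAW),-np.sin(YAW)],[np.sin(YAW),np.cos(YAW)]])
def loc(p): return (Rg.T@(np.array(p)[:2]-G))*1e3
def wor(l): return G+Rg@(np.array(l)/1e3)
def tri(p,q):
    (C1,d1),(C2,d2)=ray("scene",*p),ray("side",*q)
    s=np.linalg.lstsq(np.c_[d1,-d2],C2-C1,rcond=None)[0];a=C1+s[0]*d1;b=C2+s[1]*d2
    return (a+b)/2,np.linalg.norm(a-b)*1e3
E
python3 - <<'E'
from h import *
p,e=tri((334.8,191.8),(317.4,212.2));l=loc(p);print(p,e,l,np.arcsin(l/206))
for n,q in(("scene",(334.8,191.8)),("side",(317.4,212.2))):
  l=loc(onz(n,*q,.2145)); print(n,l)
print(wor((-105,0)),loc(get_state()["tool_pos"]))
E
```

```text
[ 0.50237425 -0.03496762  0.21423494] 0.3382981537246063 [-49.64544094   1.37601601] [-0.24339329  0.00667974]
scene [-49.33045042   1.26767944]
side [-49.94730669   1.62174878]
[ 0.4493761  -0.05100559] [101.64000332  -4.1092623 ]
```

```bash
python3 -m crank '[[0,0,0.28,0,0,0.07,1],[-0.25,-0.07,0.33,0,0,0.14,1],[-0.5,-0.14,0.33,0,0,0.171,1],[-0.75,-0.2,0.33,0,0,0.171,1],[-0.95,-0.25,0.33,0,0,0.171,1]]' 10; python3 -c "
from h import *
s=get_state();print(loc(s['tool_pos']),s['tool_pos'],s['tool_rot'])"
```

```text
time: 0.62
tool_pos: [0.5052, -0.0383, 0.2801]
tool_rot: [-1.905, -2.498, 0.001]
ft_force: [0.8, 0.2, -0.3]
width: 0.0613
grip_force: 0.0
[-47.79568346  -2.62224482] [ 0.50522009 -0.03833048  0.28006282] [-1.90455307e+00 -2.49827499e+00  7.76935919e-04]
```

```bash
python3 -m crank '[[-0.2,-0.045,0,0,0,0,1],[-0.387,-0.09,0,0,0,0,1],[-0.387,-0.09,-0.25,0,0,0,1],[-0.387,-0.09,-0.5,0,0,0,1],[-0.387,-0.09,-0.64,0,0,0,1]]'; python3 -m crank '[[0,0,0,0,0,0,1],[0,0,0,0,0,0,1]]'; python3 - <<'E'
from h import *
s=get_state();print(loc(s['tool_pos']),s['tool_pos'],s['width'],s['ft_force'])
out=[]
for n,(x0,y0) in (("scene",(280,140)),("side",(250,140))):
    im,d=get_image(n);out.append(cv2.resize(im[y0:y0+133,x0:x0+133,::-1],(400,400),interpolation=cv2.INTER_CUBIC))
cv2.imwrite("pics/a1.png",np.hstack(out))
E
```

```text
time: 1.03
tool_pos: [0.4473, -0.0512, 0.1812]
tool_rot: [-1.904, -2.497, 0.002]
ft_force: [-0.4, -0.2, -1.0]
width: 0.0284
grip_force: 0.0
time: 1.2
tool_pos: [0.4488, -0.051, 0.1837]
tool_rot: [-1.903, -2.498, 0.002]
ft_force: [0.2, 0.4, 0.2]
width: 0.0148
grip_force: 0.0
[-105.55099871    0.18774638] [ 0.44879502 -0.05097103  0.18369259] 0.014831283207722555 [0.22445714 0.4451745  0.21147223]
```

View pics/a1.png

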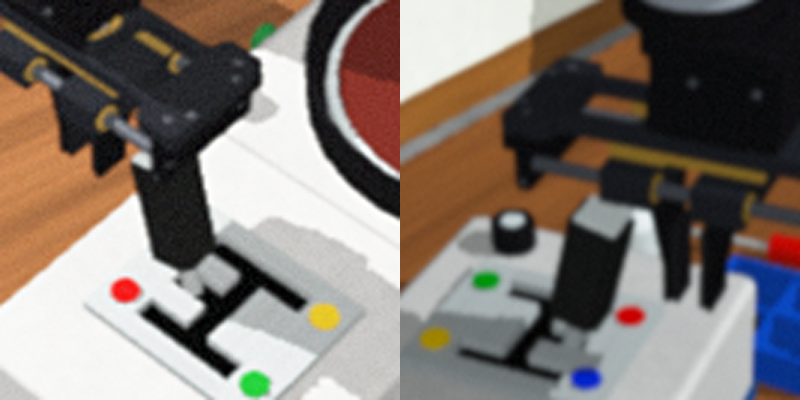

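```bash
python3 -m crank '[[0.051,0.014,0,0,0,0,1],[0.103,0.028,0,0,0,0,1],[0.154,0.043,0,0,0,0,1],[0.206,0.057,0,0,0,0,1],[0.257,0.071,0,0,0,0,1]]'; python3 -m crank '[[0.032,0.009,0,0,0,0,1],[0.064,0.018,0,0,0,0,1],[0.096,0.027,0,0,0,0,1],[0.129,0.035,0,0,0,0,1],[0.129,0.035,0,0,0,0,1]]';python3 - <<'E'
from h import *
s=get_state();print(loc(s['tool_pos']),s['tool_pos'],s['width'],s['ft_force'])
out=[]
for n,(x0,y0) in (("scene",(290,150)),("side",(260,160))):
    im,d=get_image(n);out.append(cv2.resize(im[y0:y0+100,x0:x0+100,::-1],(400,400),interpolation=cv2.INTER_CUBIC))
cv2.imwrite("pics/a2.png",np.hstack(out))
E
```

```text
time: 1.72
tool_pos: [0.4889, -0.0403, 0.1846]
tool_rot: [1.904, 2.499, -0.001]
ft_force: [-2.9, -0.6, 4.0]
width: 0.0007
grip_force: 1.7
time: 2.13
tool_pos: [0.5082, -0.0347, 0.1839]
tool_rot: [1.903, 2.499, 0.001]
ft_force: [-1.1, 0.2, 1.1]
width: 0.0006
grip_force: 0.8
[-43.94146295   0.09187912] [ 0.50821438 -0.03468964  0.18393264] 0.0006425233943784124 [-1.13166044  0.19022515  1.14566617]
```

View pics/a2.png

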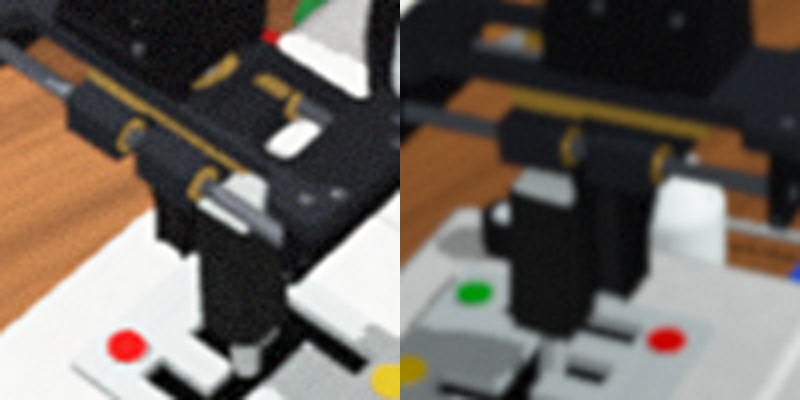

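```bash
python3 - <<'E'
from h import *
print(loc(onz("side",296.3,207,.2205)), loc(onz("scene",351.3,240,.137)),loc(onz("scene",351.3,243,.125)))
# wide-shaft / black-grip pixel edges
for y0 in (.1,.0,):pass
E
```

```text
[-14.72291819   8.44792167] [  1.39452186 -11.31501436] [ 0.16673371 -9.31056103]
```

```bash
python3 -m crank '[[-0.13,-0.035,0,0,0,0,1],[-0.257,-0.071,0,0,0,0,1],[-0.4,-0.11,0.2,0,0,0,1],[-0.4,-0.11,0.45,0,0,0,1],[-0.4,-0.11,0.66,0,0,0,1]]' >/dev/null; python3 - <<'E'
from h import *
s=get_state();print(loc(s['tool_pos']),s['tool_pos'],s['width'],s['ft_force'])
out=[]
for n,(x0,y0) in (("scene",(310,170)),("side",(260,180))):
    im,d=get_image(n);out.append(cv2.resize(im[y0:y0+80,x0:x0+80,::-1],(400,400),interpolation=cv2.INTER_CUBIC))
cv2.imwrite("pics/a3.png",np.hstack(out))
E
```

```text
[-108.41130612   -0.12676612] [ 0.44612116 -0.05203441  0.28442592] 0.00018978694815821492 [0.29876315 0.21806862 0.01405074]
```

View pics/a3.png

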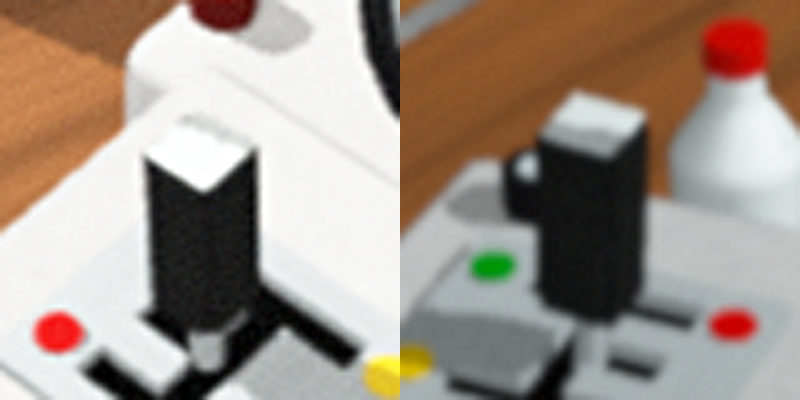

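Both views now show the lever's white top unobstructed, at about (349.6,200.2) in scene and (298.8,205) in side.

```bash
python3 - <<'E'
from h import *
p,e=tri((349.6,200.2),(298.8,205));l=loc(p);print(p,e,l,np.arcsin(l/206))
E
```

```text
[ 0.53555187 -0.02693089  0.21989922] 0.4197193737915576 [-15.52507681   0.30618741] [-0.07543598  0.00148635]
```

```bash
python3 -m crank '[[0,0,-0.25,0,0,0,1],[0,0,-0.5,0,0,0,1],[0,0,-0.66,0,0,0,1],[0.15,0.041,-0.66,0,0,0,1],[0.296,0.081,-0.66,0,0,0,1]]';  python3 -m crank '[[0.04,0.011,0,0,0,0,1],[0.08,0.022,0,0,0,0,1],[0.11,0.03,0,0,0,0,1],[0.14,0.039,0,0,0,0,1],[0.14,0.039,0,0,0,0,1]]'; python3 - <<'E'
from h import *
s=get_state();print(loc(s['tool_pos']),s['tool_pos'],s['width'],s['ft_force'])
E
```

```text
time: 3.17
tool_pos: [0.4894, -0.0396, 0.1807]
tool_rot: [-1.903, -2.494, 0.005]
ft_force: [0.7, -0.1, 0.5]
width: 0.0005
grip_force: 0.0
time: 3.58
tool_pos: [0.5129, -0.0336, 0.1842]
tool_rot: [-1.904, -2.499, 0.0]
ft_force: [-1.0, -0.3, 0.2]
width: 0.0004
grip_force: 0.6
[-39.18667337  -0.10317112] [ 0.51285001 -0.03361401  0.18418289] 0.00041425989886169226 [-0.96789169 -0.34248252  0.21320093]
```

Need about 10 mm more.

```bash
python3 -m crank '[[0.02,0.005,0,0,0,0,1],[0.04,0.011,0,0,0,0,1],[0.055,0.015,0,0,0,0,1],[0.062,0.017,0,0,0,0,1],[0.062,0.017,0,0,0,0,1]]'; python3 - <<'E'
from h import *
s=get_state();print(loc(s['tool_pos']),s['tool_pos'],s['width'],s['ft_force'])
E
```

```text
time: 4.0
tool_pos: [0.5223, -0.0311, 0.1843]
tool_rot: [1.904, 2.499, 0.0]
ft_force: [-1.2, 0.2, 1.1]
width: 0.0005
grip_force: 0.8
[-29.38849643  -0.17356347] [ 0.52231453 -0.03107783  0.18425412] 0.0005193427655428783 [-1.21487156  0.17652591  1.12754399]
```

```bash
python3 -m crank '[[-0.1,-0.028,0,0,0,0,1],[-0.2,-0.055,0.1,0,0,0,1],[-0.2,-0.055,0.35,0,0,0,1],[-0.3,-0.08,0.6,0,0,0,1],[-0.5,-0.138,0.66,0,0,0,1]]' >/dev/null; python3 - <<'E'
from h import *
s=get_state();print(loc(s['tool_pos']),s['tool_pos'],s['width'],s['ft_force'])
out=[]
for n,(x0,y0) in (("scene",(310,170)),("side",(260,180))):
    im,d=get_image(n);out.append(cv2.resize(im[y0:y0+80,x0:x0+80,::-1],(400,400),interpolation=cv2.INTER_CUBIC))
cv2.imwrite("pics/a4.png",np.hstack(out))
for t in ((0,50),(-1,50)):print(wor(t),wor(t)-s['tool_pos'][:2],(wor(t)-s['tool_pos'][:2])/.15)
E
```

```text
[-1.03593418e+02 -5.61839208e-02] [ 0.45074703 -0.05068593  0.28840494] 0.00029496922618696604 [ 0.73573324 -0.05768686  1.11720046]
[0.53731162 0.02510186] [0.08656459 0.07578779] [0.57709729 0.50525192]
[0.53634759 0.02483609] [0.08560056 0.07552202] [0.57067038 0.50348013]
```

View pics/a4.png

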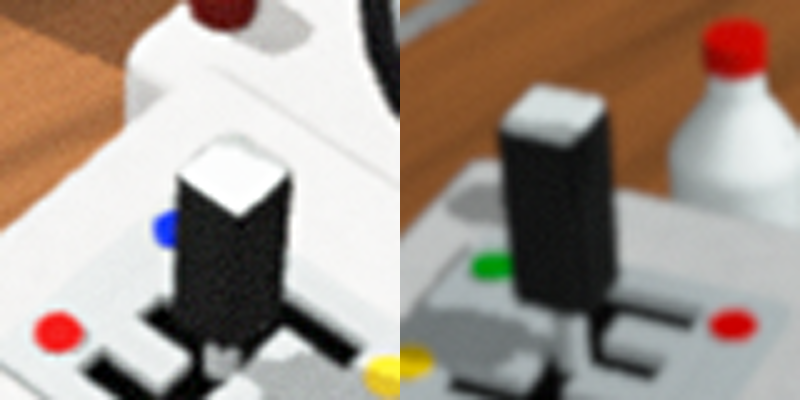

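Top centre is now about (357,205) in scene and (290.8,203) in side. The shaft looks to be in the crossbar.

```bash
python3 - <<'E'
from h import *
p,e=tri((357,205),(290.8,203));l=loc(p);print(p,e,l,np.arcsin(l/206))
E
python3 -m crank '[[0.05,0.16,0,0,0,0,1],[0.15,0.33,0,0,0,0,1],[0.35,0.47,0,0,0,0,1],[0.48,0.505,0,0,0,0,1],[0.57,0.505,0,0,0,0,1]]'
```

```text
[ 0.550555   -0.02288941  0.22016659] 0.3860951705440206 [0.01258766 0.21497546] [6.11051310e-05 1.04357039e-03]
time: 4.93
tool_pos: [0.5342, 0.0273, 0.2817]
tool_rot: [-1.898, -2.502, -0.002]
ft_force: [-0.1, 0.2, 0.2]
width: 0.0003
grip_force: 0.0
```

```bash
python3 -m crank '[[0,0,-0.25,0,0,0,1],[0,0,-0.5,0,0,0,1],[0,0,-0.66,0,0,0,1],[0,0,-0.66,0,0,0,1]]'; python3 - <<'E'
from h import *
s=get_state();print(loc(s['tool_pos']),s['tool_pos'],s['width'],s['ft_force'])
for y in(10,-15):print((wor((0,y))-s['tool_pos'][:2])/.15)
E
```

```text
time: 5.27
tool_pos: [0.5286, 0.024, 0.1771]
tool_rot: [-1.898, -2.492, 0.011]
ft_force: [-0.8, 0.3, 0.2]
width: 0.0004
grip_force: 0.0
[-8.68695887 51.20733452] [0.5286162  0.02395706 0.17707496] 0.0004047416833477099 [-0.75615648  0.25673465  0.20288999]
[ 0.12884082 -0.2494446 ]
[ 0.17313541 -0.41011745]
```

```bash
python3 -m crank '[[0,0,0,0,0,0,1],[0,0,0,0,0,0,1]]'; python3 - <<'E'
from h import *
s=get_state();print(loc(s['tool_pos']),s['tool_pos'],s['width'],s['ft_force'])
for y in(10,-12):print((wor((0,y))-s['tool_pos'][:2])/.15)
E
```

```text
time: 5.43
tool_pos: [0.5337, 0.0243, 0.1854]
tool_rot: [1.903, 2.498, 0.003]
ft_force: [-0.1, -0.2, -0.2]
width: 0.0004
grip_force: 0.0
[-3.72436492 50.14792434] [0.53368188 0.02425465 0.18540435] 0.00039039194707651836 [-0.09838537 -0.19316794 -0.16884579]
[ 0.09506961 -0.2514285 ]
[ 0.13404884 -0.39282062]
```

```bash
python3 -m crank '[[0.045,-0.06,0,0,0,0,1],[0.062,-0.12,0,0,0,0,1],[0.073,-0.17,0,0,0,0,1],[0.084,-0.21,0,0,0,0,1],[0.095,-0.2514,0,0,0,0,1]]'; python3 -m crank '[[0.01,-0.036,0,0,0,0,1],[0.02,-0.072,0,0,0,0,1],[0.03,-0.108,0,0,0,0,1],[0.039,-0.141,0,0,0,0,1],[0.039,-0.141,0,0,0,0,1]]'; python3 - <<'E'
from h import *
s=get_state();print(loc(s['tool_pos']),s['tool_pos'],s['width'],s['ft_force'])
out=[]
for n,(x0,y0) in (("scene",(300,170)),("side",(250,160))):
    im,d=get_image(n);out.append(cv2.resize(im[y0:y0+100,x0:x0+100,::-1],(400,400),interpolation=cv2.INTER_CUBIC))
cv2.imwrite("pics/a5.png",np.hstack(out))
E
```

```text
time: 5.85
tool_pos: [0.5476, -0.0142, 0.185]
tool_rot: [1.904, 2.498, 0.003]
ft_force: [0.6, 1.7, 2.0]
width: 0.0005
grip_force: 1.1
time: 6.27
tool_pos: [0.5526, -0.0364, 0.1837]
tool_rot: [-1.906, -2.497, 0.001]
ft_force: [0.1, 1.2, 0.2]
width: 0.0006
grip_force: 0.6
[ -1.58479964 -13.38125882] [ 0.5526285  -0.03642122  0.1836755 ] 0.0005831825829829581 [0.1295142  1.24854743 0.19780916]
```

View pics/a5.png

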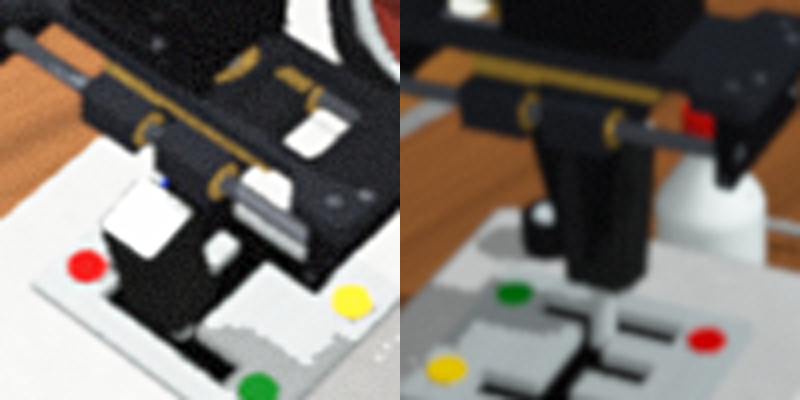

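```bash
python3 - <<'E'
from h import *
for z in(.215,.211):
  l=loc(onz("scene",336.5,224.25,z));print(l,l/206)
E
```

```text
[ -0.64669651 -49.00112343] [-0.0031393  -0.23786953]
[ -2.72481459 -46.61568245] [-0.01322726 -0.22628972]
```

```bash
python3 -m crank '[[0.007,-0.025,0,0,0,0,1],[0.014,-0.05,0,0,0,0,1],[0.02,-0.065,0,0,0,0,1],[0.02,-0.072,0,0,0,0,1],[0.02,-0.072,0,0,0,0,1]]'; python3 - <<'E'
from h import *
s=get_state();print(loc(s['tool_pos']),s['tool_pos'],s['width'],s['ft_force'])
E
```

```text
time: 6.78
tool_pos: [0.5556, -0.0461, 0.1839]
tool_rot: [-1.904, -2.498, 0.0]
ft_force: [-0.4, 1.3, -0.6]
width: 0.0003
grip_force: 0.5
[ -1.31589407 -23.45776432] [ 0.55556574 -0.04606388  0.18392299] 0.0002602881068022948 [-0.35796432  1.29447368 -0.63164407]
```

```bash
python3 -m crank '[[0.002,-0.008,0,0,0,0,1],[0.002,-0.008,0,0,0,0,1]]'; python3 -m crank '[[-0.02,0.08,0,0,0,0,1],[-0.05,0.2,0.05,0,0,0,1],[-0.08,0.3,0.3,0,0,0,1],[-0.2,0.3,0.55,0,0,0,1],[-0.45,0.25,0.66,0,0,0,1]]' >/dev/null;  python3 -m crank '[[-0.2,0,0,0,0,0,1],[-0.2,0,0,0,0,0,1]]' >/dev/null; python3 - <<'E'
from h import *
s=get_state();print(loc(s['tool_pos']),s['tool_pos'],s['width'],s['ft_force'])
out=[]
for n,(x0,y0) in (("scene",(300,170)),("side",(250,160))):
    im,d=get_image(n);out.append(cv2.resize(im[y0:y0+100,x0:x0+100,::-1],(400,400),interpolation=cv2.INTER_CUBIC))
cv2.imwrite("pics/a6.png",np.hstack(out))
E
```

```text
time: 6.95
tool_pos: [0.5559, -0.0468, 0.184]
tool_rot: [-1.904, -2.499, -0.0]
ft_force: [0.3, 2.1, -0.7]
width: 0.0004
grip_force: 0.8
[-88.35177282  38.60816071] [ 0.45516481 -0.00936133  0.2853412 ] 0.0003462228555688849 [ 1.00802782 -0.1114401  -0.59475756]
```

View pics/a6.png

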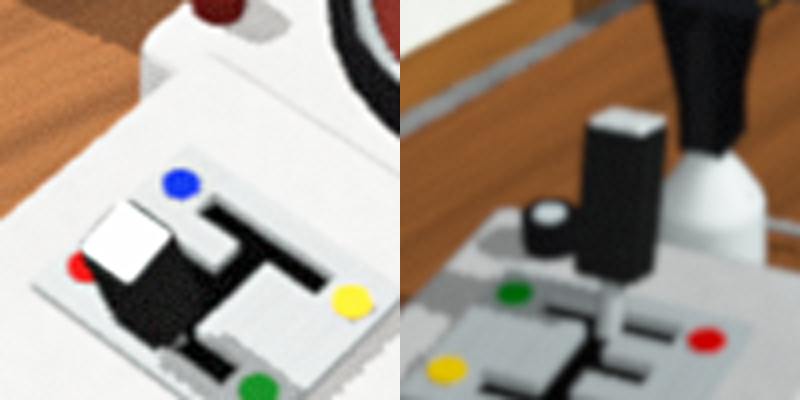

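```bash
python3 - <<'E'
from h import *
p,e=tri((331.75,230),(306.25,190.1));l=loc(p);print(p,e,l,np.arcsin(l/206))
s=get_state()
for t in((-88,-55),(-60,-55)):print(wor(t),(wor(t)-s['tool_pos'][:2])/.15)
E
```

```text
[ 0.56707311 -0.08183133  0.21214707] 0.5136846216898625 [  0.27180964 -60.99720095] [ 0.00131946 -0.30061001]
[ 0.48038195 -0.09950959] [ 0.14726144 -0.60254819]
[ 0.50737499 -0.09206809] [ 0.32721504 -0.55293825]
```

```bash
python3 -m crank '[[0,-0.2,0,0,0,0,1],[0.03,-0.4,0,0,0,0,1],[0.15,-0.6,0,0,0,0,1],[0.15,-0.6,-0.2,0,0,0,1],[0.15,-0.6,-0.4,0,0,0,1]]'; python3 -m crank '[[0,0,-0.15,0,0,0,1],[0,0,-0.3,0,0,0,1],[0,0,-0.3,0,0,0,1],[0.1,0.028,-0.3,0,0,0,1],[0.15,0.041,-0.3,0,0,0,1]]';python3 -m crank '[[0,0,0,0,0,0,1],[0,0,0,0,0,0,1]]'; python3 - <<'E'
from h import *
s=get_state();print(loc(s['tool_pos']),s['tool_pos'],s['width'],s['ft_force'])
E
```

```text
time: 8.05
tool_pos: [0.4836, -0.1017, 0.2231]
tool_rot: [1.906, 2.492, 0.002]
ft_force: [-0.1, 0.9, 0.0]
width: 0.0004
grip_force: 0.0
time: 8.47
tool_pos: [0.5053, -0.0927, 0.1784]
tool_rot: [1.903, 2.499, 0.001]
ft_force: [1.0, 1.1, 0.9]
width: 0.0007
grip_force: 0.0
time: 8.63
tool_pos: [0.5043, -0.093, 0.1788]
tool_rot: [1.902, 2.499, 0.0]
ft_force: [0.1, 0.1, 0.6]
width: 0.0003
grip_force: 0.0
[-63.18837194 -55.12594239] [ 0.50433475 -0.09303687  0.1787619 ] 0.00033591317831149444 [0.09475734 0.14512126 0.59781767]
```

```bash
python3 -m crank '[[0.05,0.014,0,0,0,0,1],[0.1,0.028,0,0,0,0,1],[0.15,0.041,0,0,0,0,1],[0.19,0.052,0,0,0,0,1],[0.215,0.059,0,0,0,0,1]]'; python3 -m crank '[[0.02,0.005,0,0,0,0,1],[0.04,0.011,0,0,0,0,1],[0.06,0.017,0,0,0,0,1],[0.08,0.022,0,0,0,0,1]]';python3 - <<'E'
from h import *
s=get_state();print(loc(s['tool_pos']),s['tool_pos'],s['width'],s['ft_force'])
E
```

```text
time: 9.05
tool_pos: [0.5367, -0.0839, 0.1782]
tool_rot: [1.903, 2.499, 0.001]
ft_force: [-0.9, -0.3, 0.1]
width: 0.0008
grip_force: 0.4
time: 9.38
tool_pos: [0.5478, -0.0812, 0.1783]
tool_rot: [1.904, 2.499, -0.0]
ft_force: [-0.7, -0.9, 2.1]
width: 0.0005
grip_force: 1.0
[-18.14581687 -55.28511429] [ 0.54779975 -0.08121947  0.17825521] 0.0005212721623741427 [-0.65127889 -0.86246146  2.12438018]
```

```bash
python3 -m crank '[[0.036,0.01,0,0,0,0,1],[0.072,0.02,0,0,0,0,1],[0.108,0.03,0,0,0,0,1],[0.144,0.04,0,0,0,0,1],[0.172,0.047,0,0,0,0,1]]'; python3 -m crank '[[0.01,0.003,0,0,0,0,1],[0.02,0.005,0,0,0,0,1],[0.026,0.007,0,0,0,0,1],[0.026,0.007,0,0,0,0,1]]';python3 - <<'E'
from h import *
s=get_state();print(loc(s['tool_pos']),s['tool_pos'],s['width'],s['ft_force'])
E
```

```text
time: 9.8
tool_pos: [0.5736, -0.0736, 0.1775]
tool_rot: [-1.903, -2.498, 0.001]
ft_force: [-1.9, -0.5, -0.7]
width: 0.0007
grip_force: 1.1
time: 10.13
tool_pos: [0.5773, -0.0728, 0.1777]
tool_rot: [-1.903, -2.499, 0.0]
ft_force: [-2.1, -0.1, -0.8]
width: 0.0004
grip_force: 0.9
[ 12.49454072 -55.02637774] [ 0.57726943 -0.07282683  0.17769135] 0.00038346731712469057 [-2.14670863 -0.09497125 -0.76345258]
```

Now small steps, watching the force.

```bash
for i in 1; do :; done; python3 -m crank '[[0.005,0.001,0,0,0,0,1],[0.01,0.003,0,0,0,0,1],[0.013,0.004,0,0,0,0,1],[0.013,0.004,0,0,0,0,1]]'; python3 - <<'E'
from h import *
s=get_state();print(loc(s['tool_pos']),s['ft_force'])
E
```

```text
time: 10.47
tool_pos: [0.5794, -0.0725, 0.1781]
tool_rot: [1.904, 2.499, 0.0]
ft_force: [-2.9, 0.0, -0.9]
width: 0.0004
grip_force: 1.0
[ 14.67235344 -55.26125901] [-2.87731666  0.04751147 -0.8896581 ]
```

```bash
python3 -m crank '[[0.004,0.001,0,0,0,0,1],[0.008,0.002,0,0,0,0,1],[0.008,0.002,0,0,0,0,1]]'; python3 - <<'E'
from h import *
s=get_state();print(loc(s['tool_pos']),s['ft_force'])
E
```

```text
time: 10.72
tool_pos: [0.5807, -0.0721, 0.1781]
tool_rot: [1.904, 2.499, 0.0]
ft_force: [-1.9, -0.0, -0.9]
width: 0.0005
grip_force: 1.0
[ 15.98438805 -55.19639786] [-1.86259399 -0.00704798 -0.94316644]
```

```bash
python3 -m crank '[[0.004,0.001,0,0,0,0,1],[0.008,0.002,0,0,0,0,1],[0.008,0.002,0,0,0,0,1]]'; python3 - <<'E'
from h import *
s=get_state();print(loc(s['tool_pos']),s['ft_force'])
out=[]
for n,(x0,y0) in (("scene",(300,180)),("side",(240,150))):
    im,d=get_image(n);out.append(cv2.resize(im[y0:y0+100,x0:x0+100,::-1],(400,400),interpolation=cv2.INTER_CUBIC))
cv2.imwrite("pics/a7.png",np.hstack(out))
E
```

```text
time: 10.97
tool_pos: [0.5819, -0.0717, 0.1781]
tool_rot: [1.904, 2.499, 0.0]
ft_force: [-2.7, -0.2, -0.7]
width: 0.0006
grip_force: 1.0
[ 17.25531446 -55.20872513] [-2.69668162 -0.21186381 -0.7033812 ]
```

View pics/a7.png

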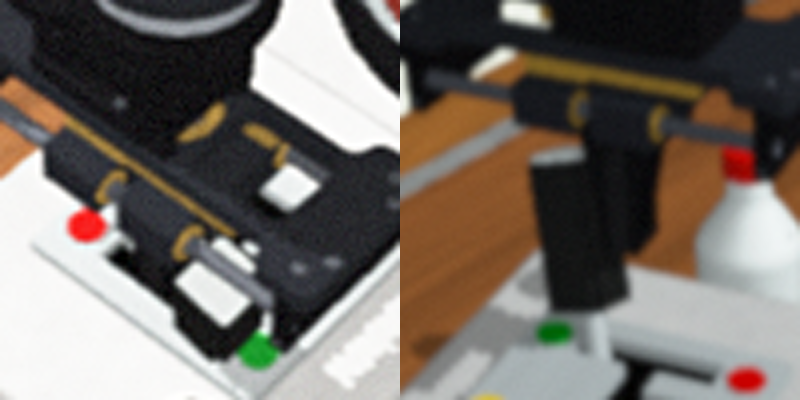

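The lever is in the green (far right) slot and not yet against its end. I'll creep until the force rises.

```bash
python3 -m crank '[[0.003,0.001,0,0,0,0,1],[0.006,0.002,0,0,0,0,1],[0.006,0.002,0,0,0,0,1]]'; python3 - <<'E'
from h import *
s=get_state();print(loc(s['tool_pos']),s['ft_force'])
E
```

```text
time: 11.32
tool_pos: [0.5827, -0.0715, 0.178]
tool_rot: [-1.904, -2.499, 0.0]
ft_force: [-3.2, -0.4, -1.2]
width: 0.0001
grip_force: 1.2
[ 18.02960886 -55.1961627 ] [-3.19937953 -0.36831906 -1.19940775]
```

```bash
python3 -m crank '[[0.003,0.001,0,0,0,0,1],[0.006,0.002,0,0,0,0,1],[0.006,0.002,0,0,0,0,1]]'; python3 - <<'E'
from h import *
s=get_state();print(loc(s['tool_pos']),s['ft_force'])
E
```

```text
time: 11.57
tool_pos: [0.5831, -0.0714, 0.178]
tool_rot: [-1.904, -2.498, 0.001]
ft_force: [-5.3, -0.6, -1.2]
width: 0.0001
grip_force: 2.1
[ 18.50923625 -55.22445043] [-5.3004262  -0.61028632 -1.15264146]
```

The force has risen, so the lever is at the end of its slot. Retracting clear and checking.

```bash
python3 -m crank '[[-0.08,-0.022,0,0,0,0,1],[-0.2,-0.055,0,0,0,0,1],[-0.35,-0.096,0.1,0,0,0,1],[-0.5,-0.138,0.35,0,0,0,1],[-0.65,-0.18,0.6,0,0,0,1]]' >/dev/null;python3 -m crank '[[0,0,0.1,0,0,0,1],[0,0,0.1,0,0,0,1],[0,0,0.1,0,0,0,1]]'; python3 - <<'E'
from h import *
out=[]
for n,(x0,y0) in (("scene",(300,180)),("side",(240,150))):
    im,d=get_image(n);out.append(cv2.resize(im[y0:y0+100,x0:x0+100,::-1],(400,400),interpolation=cv2.INTER_CUBIC))
cv2.imwrite("pics/a8.png",np.hstack(out))
E
```

```text
time: 12.23
tool_pos: [0.4904, -0.0974, 0.2808]
tool_rot: [1.9, 2.495, 0.006]
ft_force: [0.2, 0.2, -0.6]
width: 0.0006
grip_force: 0.0
```

View pics/a8.png

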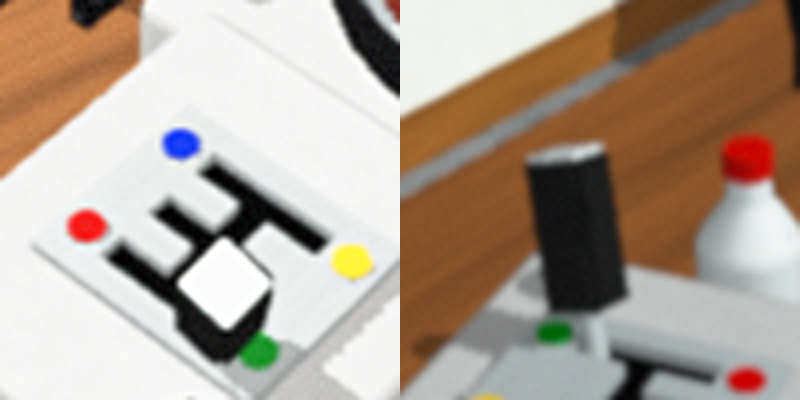

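The lever stands in the slot by the green disc, with its top at (356.2,250.8) in scene and (281.8,188.5) in side. The hand is clear of it.

```bash
python3 - <<'E'
from h import *
p,e=tri((356.25,250.75),(281.75,188.5));l=loc(p);print(p,e,l,np.arctan(l/(p[2]*1e3-15)))
E
```

```text
[ 0.61685327 -0.06861237  0.20429356] 0.5231980950326961 [ 51.77490666 -61.48358406] [ 0.26698647 -0.31405595]
```

```bash
python3 - <<'E'
from h import *
im,d=get_image("scene")
x0,y0=340,232
g=cv2.cvtColor(im,cv2.COLOR_RGB2HSV)
big=cv2.resize(im[y0:y0+36,x0:x0+36],None,fx=8,fy=8,interpolation=cv2.INTER_CUBIC)
m=cv2.inRange(big,(248,)*3,(255,)*3)
N,l,st,ce=cv2.connectedComponentsWithStats(m)
for i in range(1,N):
    if st[i,4]>800:
        u,v=(ce[i]+.5)/8-.5+[x0,y0];print(st[i],u,v,loc(onz("scene",u,v,.2043)))
print(im[251,334:380,0])
dd=d[247:254,352:361];print(np.median(dd))
z=np.median(dd);C,r=ray("scene",356.25,250.75);P=C+r*z;print(P,loc(P))
E
```

```text
[   42    66   171   170 15695] 355.5619106403313 250.3716987894234 [ 50.73157457 -61.52492223]
[196 132  68  27   5   6  17  13   7  22 129 250 255 255 252 251 250 251
 251 251 251 251 251 251 251 251 251 251 251 251 253 255 244 194 209 235
 236 236 235 236 236 237 232 236 236 235]
0.8311828
[ 0.61882674 -0.06978587  0.20743657] [ 53.36552309 -63.13936842]
```

One gentle re-push will show whether this is the hard end.

```bash
python3 -m crank '[[0,0,-0.25,0,0,0,1],[0,0,-0.5,0,0,0,1],[0,0,-0.7,0,0,0,1],[0.2,0.055,-0.7,0,0,0,1],[0.4,0.11,-0.7,0,0,0,1]]' >/dev/null; python3 -m crank '[[0.1,0.028,0,0,0,0,1],[0.15,0.042,0,0,0,0,1],[0.2,0.056,0,0,0,0,1],[0.2,0.056,0,0,0,0,1]]'; python3 - <<'E'
from h import *
s=get_state();print(loc(s['tool_pos']),s['ft_force'],(wor((17.5,-55.2))-s['tool_pos'][:2])/.15)
E
```

```text
time: 13.13
tool_pos: [0.5791, -0.072, 0.1728]
tool_rot: [-1.902, -2.499, 0.001]
ft_force: [-0.2, -0.5, 0.9]
width: 0.0008
grip_force: 0.0
[ 14.42737894 -54.73068871] [-0.16651772 -0.46380277  0.86748425] [0.02057899 0.0024278 ]
```

```bash
python3 -m crank '[[0.008,0.002,0,0,0,0,1],[0.014,0.004,0,0,0,0,1],[0.014,0.004,0,0,0,0,1]]'; python3 - <<'E'
from h import *
s=get_state();print(loc(s['tool_pos']),s['ft_force'])
E
```

```text
time: 13.38
tool_pos: [0.5803, -0.0724, 0.1741]
tool_rot: [1.905, 2.498, 0.0]
ft_force: [-0.0, -0.2, -0.4]
width: 0.0006
grip_force: 0.0
[ 15.5081291  -55.42661326] [-0.01183497 -0.18000479 -0.36615366]
```

```bash
python3 -m crank '[[0.004,0.001,0,0,0,0,1],[0.007,0.002,0,0,0,0,1],[0.007,0.002,0,0,0,0,1]]'; python3 - <<'E'
from h import *
s=get_state();print(loc(s['tool_pos']),s['ft_force'])
E
```

```text
time: 13.63
tool_pos: [0.5813, -0.0721, 0.174]
tool_rot: [1.905, 2.498, -0.001]
ft_force: [-1.3, 0.2, 0.4]
width: 0.0004
grip_force: 0.7
[ 16.6149613 -55.4225389] [-1.27992359  0.19143177  0.44223031]
```

```bash
python3 -m crank '[[0.004,0.001,0,0,0,0,1],[0.007,0.002,0,0,0,0,1],[0.007,0.002,0,0,0,0,1]]'; python3 - <<'E'
from h import *
s=get_state();print(loc(s['tool_pos']),s['ft_force'])
E
```

```text
time: 13.88
tool_pos: [0.5821, -0.072, 0.1738]
tool_rot: [-1.904, -2.498, 0.002]
ft_force: [-4.2, -2.3, 2.1]
width: 0.0006
grip_force: 2.3
[ 17.36859214 -55.46820598] [-4.17893381 -2.30993896  2.12092887]
```

```bash
python3 -m crank '[[0.003,0.001,0,0,0,0,1],[0.003,0.001,0,0,0,0,1],[0.003,0.001,0,0,0,0,1]]'; python3 - <<'E'
from h import *
s=get_state();print(loc(s['tool_pos']),s['ft_force'])
E
```

```text
time: 14.13
tool_pos: [0.5823, -0.0719, 0.1738]
tool_rot: [-1.904, -2.497, 0.003]
ft_force: [-5.2, -1.8, 3.0]
width: 0.0004
grip_force: 3.0
[ 17.61860296 -55.47740305] [-5.159638   -1.78930678  3.00811632]
```

The force builds at the same place again, well above the roughly 2 N sliding friction, so the lever is home. Clearing and handing in.

```bash
python3 -m crank '[[-0.08,-0.022,0,0,0,0,1],[-0.2,-0.055,0,0,0,0,1],[-0.35,-0.096,0.1,0,0,0,1],[-0.5,-0.138,0.35,0,0,0,1],[-0.65,-0.18,0.6,0,0,0,1]]' >/dev/null;python3 -m crank '[[0,0,0.1,0,0,0,1],[0,0,0.1,0,0,0,1],[0,0,0.1,0,0,0,1]]'; python3 - <<'E'
from h import *
im,d=get_image("scene")
x0,y0=340,232
big=cv2.resize(im[y0:y0+36,x0:x0+36],None,fx=8,fy=8,interpolation=cv2.INTER_CUBIC)
N,l,st,ce=cv2.connectedComponentsWithStats(cv2.inRange(big,(248,)*3,(255,)*3))
for i in range(1,N):
    if st[i,4]>800:
        u,v=(ce[i]+.5)/8-.5+[x0,y0];print(u,v,loc(onz("scene",u,v,.2043)))
print(hand_in())
E
```

```text
time: 14.8
tool_pos: [0.4896, -0.0971, 0.2758]
tool_rot: [1.901, 2.496, 0.004]
ft_force: [0.6, -0.2, 0.2]
width: 0.0003
grip_force: 0.0
355.66450243117157 250.59960821998817 [ 51.13609469 -61.75085603]
the job is handed in; nothing more can be done
None
```

I pushed the lever from park along the crossbar to the right lane and home into the green (far right) slot without pinching it; a second gentle push of about 5 N met the same stop, the hand finished clear, and I handed the job in at about 15 s.

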